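# Balance a ballasted beam on its cradle stand

## Robot

A 6-joint arm with a two-finger parallel gripper is mounted at the origin on the work surface; the furniture and walls round the work are solid. World frame = base frame: x ahead of the robot, y to its left, z up, the work surface at z = 0. Lengths are in mm, angles in rad, forces in N, time in s.
With the tool pointing down it reaches from about 275 to 1000 mm from the base axis. Payload 8.4 kg.
Tool frame: the origin (TCP) lies midway between the tips of the shut fingers; the grasp point (between the pads) lies 19 mm behind it; z points along the fingers, y is the line along which they close (so a half turn about z gives the same grasp; the last joint's range is limited). The gripper opens to 85 mm and grips with 20 to 120 N. Pads are 22 mm wide; open, the fingers measure 114 mm over their backs; the gripper's body (76 mm by 85 mm) begins 54 mm behind the grasp point. The pads swing forward as they close: fully open they stand 13 mm farther back than shut.
Start: joints at [-1.194, 0.353, 1.633, -0, 1.155, -0.002], TCP at [231.127, -580.696, 231.281] pointing down, gripper open.
Joint ranges: [-2.63, 2.63], [-0.92, 2.1], [0.06, 2.66], [-1.3, 4.44], [0, 2.69], [-3.02, 3.02]. Speed limits (rad/s): [2.22, 2.22, 2.79, 3.14, 3.14, 3.14].

## Interface

Orientations are given as [roll, pitch, yaw] about the fixed x, y, z axes, in that order (R = Rz(yaw) Ry(pitch) Rx(roll)).
In Python, from rig import telemetry, optics, r gives the robot as it stands.
- The arm moves only by the tool play_rows, never from a script. Its arguments are lists of equal length, an entry for each row: "dp": the shift along the tool's x, y, z in units of 40 mm (1.0 is 40 mm), a list of three; "rot": the turn, a rotation vector about the tool's x, y, z in units of 6 degrees (1.0 is 6 degrees), a list of three. In form: {"dp": [[tx, ty, tz], ...], "rot": [[ax, ay, az], ...]}. A call has 1 to 5 rows; each row is the pose to reach, as a shift and turn from the pose commanded when the call began, along the tool's axes at that moment; what a row does not reach only later rows make up. A row lasts 1/12 s, in which the tool goes at most 41.7 mm and 7.16 degrees, less where a joint would pass 70% of its speed; a pose out of reach is approached as far as the arm can. A call with a gripper value outside its range is refused whole. "fingers" is the opening, from 0 (shut) to 1 (fully open), set as the call begins (left out, the last holds). The fingers move at their own pace and stop on an object; "grip_force" is the grip in N (left out, the last holds). Time passes only in rows, so rows that repeat a pose let the fingers close. It gives the time, the measured TCP pose, the force, the opening and the grip force at its end, in the units of the state.
- telemetry.sense(): the state, without advancing time (a new reading comes with each control period).
- optics.grab_frame(name): name is "scene" or "top" or "wrist"; returns a dict with "color" (480x640x3 uint8, red, green, blue), "mtx" (3x3 intrinsics, pixels), "R" (3x3) and "t" (3): a world point X has camera coordinates R X + t; the wrist camera has in their place "mount" (4x4, takes a point from camera to tool coordinates, whose origin is the TCP and whose axes are the flange's). Camera axes: x right, y down, z forward; pixel columns grow to the right and rows downward; lengths in mm; the calibration is good to about 2 mm. The wrist camera is an equidistant fisheye: a pixel r from the principal point sees the ray r / f radians off the axis. A picture is of the moment at which its call begins: read the wrist's pose just before it. There is no depth.
- r.sign_off(): hands the job in; it is judged then, once.
The state is a dict: "clock": time; "qpos": joint angles; "qvel": joint speeds; "joint_efforts": joint torques, N m; "eef_pos": TCP position; "tcp_rot": TCP orientation; "contact_force": force on the tool from outside, world axes, zero at the start; "wrist_torque": the same for the moment, N m; "opening": opening from 0.0 (shut) to 1.0 (fully open); "grasp_force": force on a finger pad.
Only numpy, scipy, OpenCV 4.12 (cv2) and the standard library are available. Lean on these libraries where they do the work, as an engineer would, in place of code of your own. Each camera call takes 0.05 s, during which the arm holds its last target. There are 200 camera calls.

## Task

Turn the blue cradle on the balance stand clockwise until it is fully home against its stop. The aluminium beam has a ballast weight hidden somewhere inside it, so find by trial lifts where it balances without tipping, then lay it upright (narrow edge down) in the cradle's channel at that point, so that when let go it stays level with both ends in the air and the cradle still home. Do not disturb the other things on the bench.

Things in the scene. Friction and masses are not known exactly. Their poses are not given: they have to be found in the camera images.
- beam: loose closed aluminium bar, 300 x 20 wide x 40 mm high, on its 20 mm edge on the bench; origin mid-underside, x along it towards the yellow end cap (other cap black), z up. Top scale lines 20 mm apart, long one mid-length. 0.55 to 0.85 kg; balance point within 75 mm either side of mid-length, varies, never shifts in handling. Gripped (15 to 25 N) far off it, the heavy end droops or stays down.
- stand: balance stand fixed to the bench: round grey foot 110 mm across, 26 mm post, red stop pin 8 mm thick, 67 mm high, beside the blue cradle; origin at the centre of its underside, x along the cradle's channel when the cradle is home, z up; the swivel axis is its z axis. The cradle carries a yellow pointer that reaches 50 mm from the axis towards the cradle's -x.
- cradle (a joint): swivel of the cradle about the stand's vertical axis, rad: 0 is home (yellow pointer against the red pin), positive is anticlockwise from above; it starts at 0.6 to 1.15 and must be turned clockwise to 0. Range 0 to 1.4. It stays where it is left (friction about 0.12 N m).
- cradle_seat (a point): centre of the channel's floor, 90 mm above the bench, on the swivel axis; turns with the cradle: x along the channel, y across, z up. Cradle: blue block 30 long (x), 50 wide (y), 64 to 98 mm above the bench, grippable across its 50 mm width; channel 30 mm wide, open-ended, between cheeks 8 mm high. The beam stays level only if its balance point is within about 15 mm of this point.
- binder_a: red binder standing fixed on the bench between the stand and the right half, 285 (x) x 50 (y) x 318 mm high, origin at the centre of its underside; go round or over it
- binder_b: black binder, the same size, fixed just to the right of the red one; origin at the centre of its underside
- timer: small white countdown timer, 68x62x18 mm, flat on the bench; origin at the centre of its underside; must be left where it is
- tape_roll: roll of brown tape lying flat, 92 mm across, 48 mm high; origin at the centre of its underside; must be left where it is
- petri_dish: clear round dish with pink contents, 58 mm across, 13 mm high; origin at the centre of its underside; must be left where it is
- specimen_pot: specimen pot with red lid, 50 mm across, 64 mm high, left of the stand; origin at the centre of its underside; must be left where it is
- sample_pot: specimen pot with white lid, 50 mm across, 64 mm high, on the right; origin at the centre of its underside; must be left where it is

How it is judged:
By the outcome, as a careful person would: the job done as asked, in the order asked, and still so for the second after the job is handed in, with the robot touching nothing.
It also fails if it takes over 72 s, if anything falls off the work surface, if the arm or the gripper's body presses on something with over 40 N, if the wrist force passes 120 N, or if a joint passes its speed limit or range.

## Working session

There is one attempt and no reset: what is moved stays moved. The work goes in short steps, Python scripts to look and compute and a tool call to move; the robot and the scene stay as the last step left them, time stands still between calls to the robot, and variables do not carry over. Pictures are saved under pics/ and viewed, at most 10 in all, crops included, and the job is handed in when it is done.

Besides the shell and the picture viewer there is one more tool, called after "Emit:" as name(argument=value, ...) on one line, values as JSON. play_rows: Moves the arm, as the interface text tells. Its arguments: {"type":"object","properties":{"dp":{"type":"array"},"rot":{"type":"array"},"fingers":{"type":"number"},"grip_force":{"type":"number"}},"required":["dp","rot"]}

```bash
mkdir -p pics; ls; python3 - <<'E'
from rig import telemetry, optics, r
import cv2,numpy as np
print(telemetry.sense())
for n in ("scene","top"):
    f=optics.grab_frame(n); cv2.imwrite(f"pics/{n}0.png",f["color"][:,:,::-1]); print(n,f["mtx"].tolist(),f["R"].round(4).tolist(),f["t"])
    print("campos",(-f["R"].T@f["t"]).round())
f=optics.grab_frame("wrist");cv2.imwrite("pics/w0.png",f["color"][:,:,::-1]);print(f["mtx"].tolist(),f["mount"])
E
```

```text
pics
{'clock': 0.0, 'qpos': array([-1.19442462e+00,  3.53675497e-01,  1.63415643e+00, -3.84915369e-06,
        1.15517136e+00, -2.36760675e-03]), 'qvel': array([ 5.47499206e-05,  9.51556216e-05, -7.04136583e-04,  1.95981455e-04,
        5.83090472e-04, -9.31951118e-04]), 'joint_efforts': array([-6.70223690e-04, -6.05234528e+01, -3.42072880e+01, -2.69420752e-05,
        9.18581849e-03,  5.87836809e-06]), 'eef_pos': array([ 230.93413736, -580.25244353,  230.53505245]), 'tcp_rot': array([-3.14018202e+00,  1.79437082e-07,  3.78740870e-01]), 'contact_force': array([-0.18667362, -0.58717413, -1.22633965]), 'wrist_torque': array([ 0.01607641, -0.03658729,  0.01357258]), 'grasp_force': 0.0, 'opening': 0.9985356027306108}
scene [[599.761840178534, 0.0, 330.8001220824456], [0.0, 599.761840178534, 234.95499152952507], [0.0, 0.0, 1.0]] [[0.0587, 0.9983, -0.0063], [0.8349, -0.0526, -0.5479], [-0.5472, 0.0269, -0.8365]] [-132.55259113 -364.48095732 1793.17160126]
campos [1293.   65. 1300.]
top [[489.36879741866653, 0.0, 321.83857731622794], [0.0, 489.36879741866653, 240.4504817412607], [0.0, 0.0, 1.0]] [[-0.0154, -0.9998, -0.0114], [-0.9938, 0.0166, -0.1097], [0.1099, 0.0096, -0.9939]] [ 123.8315111   476.73557705 1122.57634923]
campos [ 352.  105. 1169.]
[[371.64829954431775, 0.0, 321.460738947709], [0.0, 371.64829954431775, 238.78131954789825], [0.0, 0.0, 1.0]] [[-3.31989810e-04 -9.62186838e-01 -2.72390121e-01  6.85501549e+01]
 [ 9.99999575e-01 -8.52760427e-05 -9.17574329e-04  1.18378383e+00]
 [ 8.59649591e-04 -2.72390310e-01  9.62186458e-01 -1.42177764e+02]
 [ 0.00000000e+00  0.00000000e+00  0.00000000e+00  1.00000000e+00]]
```

View pics/scene0.png

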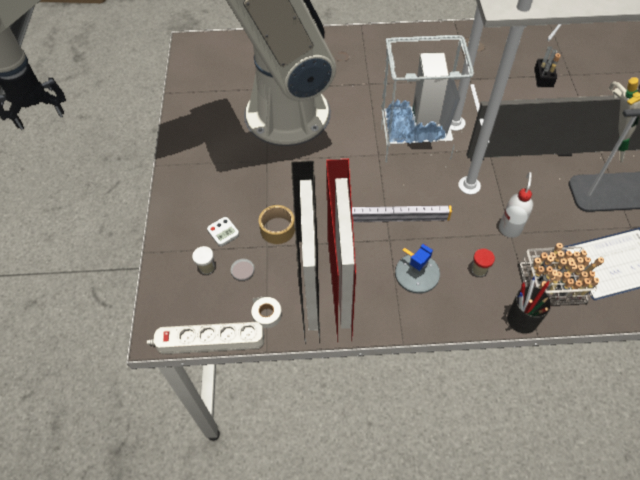

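View pics/top0.png

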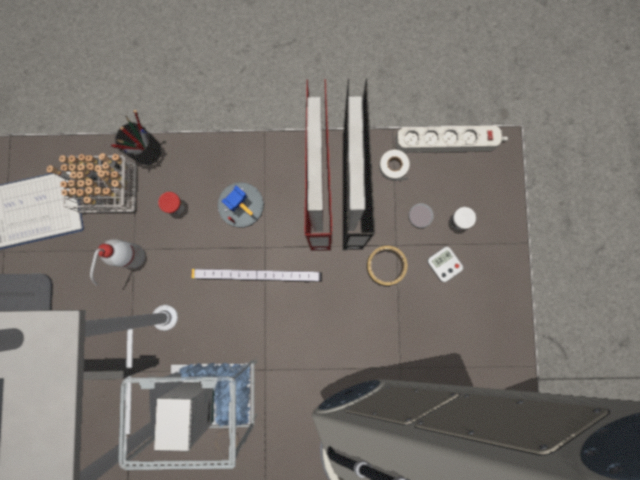

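View pics/w0.png

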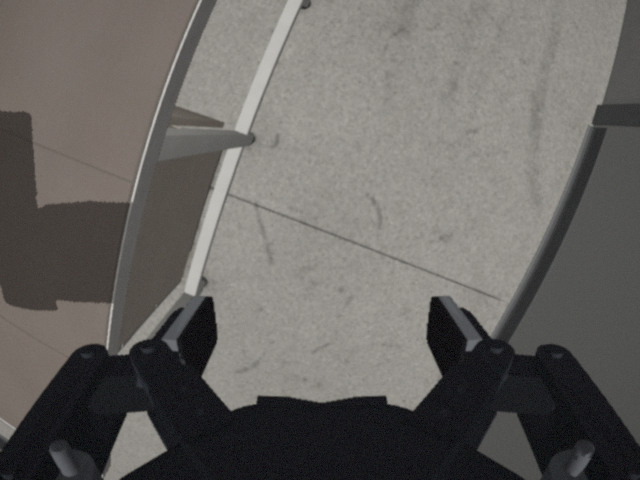

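The scene view shows the beam (352–452, 212; yellow cap at the right), the stand (418, 268) and the pot (483, 260). The top view shows the beam at (192–320, 275) with its yellow cap at the left, the cradle at (235, 197), the yellow pointer to about (255, 215), the red pin at about (232, 220), and the red binder's near end at (318, 245). The wrist view looks past the bench edge, with nothing useful in it.

```bash
cat > h.py <<'E'
from rig import telemetry, optics, r
import cv2,numpy as np
from scipy.spatial.transform import Rotation as Ro
def cast(f,uv,z):
    d=np.linalg.inv(f["mtx"])@np.array([uv[0],uv[1],1.]); d=f["R"].T@d; c=-f["R"].T@f["t"]
    return c+d*(z-c[2])/d[2]
def tri(fs,uvs):
    A=[];b=[]
    for f,uv in zip(fs,uvs):
        d=f["R"].T@np.linalg.inv(f["mtx"])@np.array([uv[0],uv[1],1.]); d/=np.linalg.norm(d); c=-f["R"].T@f["t"]
        P=np.eye(3)-np.outer(d,d); A.append(P); b.append(P@c)
    return np.linalg.lstsq(np.vstack(A),np.hstack(b),rcond=None)[0]
def mask(im,lo,hi,box):
    h=cv2.cvtColor(im,cv2.COLOR_RGB2HSV); m=cv2.inRange(h,lo,hi); k=np.zeros_like(m); x0,y0,x1,y1=box; k[y0:y1,x0:x1]=m[y0:y1,x0:x1]; return k
def blob(m):
    n,l,s,c=cv2.connectedComponentsWithStats(m)
    i=1+np.argmax(s[1:,4]) ; return c[i],(l==i).astype(np.uint8),s[i,4]
def rect(m):
    cs,_=cv2.findContours(m,cv2.RETR_EXTERNAL,cv2.CHAIN_APPROX_NONE); return cv2.minAreaRect(max(cs,key=cv2.contourArea))
def wcast(f,uv,z,pos,rot):
    dx,dy=uv[0]-f["mtx"][0,2],uv[1]-f["mtx"][1,2]; rr=np.hypot(dx,dy); th=rr/f["mtx"][0,0]
    d=np.array([np.sin(th)*dx/rr,np.sin(th)*dy/rr,np.cos(th)])
    M=f["mount"];R=Ro.from_euler('xyz',rot).as_matrix()
    o=R@M[:3,3]+pos; d=R@M[:3,:3]@d; return o+d*(z-o[2])/d[2]
def wproj(f,X,pos,rot):
    M=f["mount"];R=Ro.from_euler('xyz',rot).as_matrix()
    p=M[:3,:3].T@(R.T@(np.array(X)-pos)-M[:3,3]); th=np.arctan2(np.hypot(p[0],p[1]),p[2]); a=np.arctan2(p[1],p[0])
    return f["mtx"][0,2]+f["mtx"][0,0]*th*np.cos(a), f["mtx"][1,2]+f["mtx"][0,0]*th*np.sin(a)
E
python3 - <<'E'
from h import *
t=optics.grab_frame("top"); s=optics.grab_frame("scene")
m=mask(t["color"],(100,120,60),(130,255,255),(200,170,280,240)); c,b,a=blob(m); print("blue",c,a,rect(b)); print(cast(t,c,96))
m=mask(t["color"],(15,120,120),(35,255,255),(225,190,270,225)); c,b,a=blob(m); print("ptr top",c,a,rect(b)); pt=rect(b)
for p in cv2.boxPoints(pt): print(cast(t,p,64).round(1))
m2=mask(s["color"],(15,120,120),(35,255,255),(395,240,420,265)); c2,b2,a=blob(m2); print("ptr tri",tri([t,s],[c,c2]))
m=mask(t["color"],(170,100,40),(180,255,255),(220,200,245,230))|mask(t["color"],(0,100,40),(8,255,255),(220,200,245,230)); c,b,a=blob(m); print("pin",c,a,cast(t,c,67))
g=cv2.cvtColor(t["color"],cv2.COLOR_RGB2HSV); 
m=mask(t["color"],(0,0,150),(180,60,255),(185,262,330,290)); c,b,a=blob(m); rr=rect(b); print("beam",c,a,rr)
for p in cv2.boxPoints(rr): print(cast(t,p,40).round(1))
m=mask(t["color"],(15,120,120),(35,255,255),(185,262,205,290)); c,b,a=blob(m); print("cap",c,a,cast(t,c,40))
# foot: greyish-blue disc
for uv in [(308,248),(330,248),(320,245),(345,247),(368,247)]: print("bind",uv,cast(t,uv,0).round())
for n,uv,z in [("pot",(170,203),64),("tape",(387,265),48),("post",(165,317),0),("bottle",(110,250),100)]: print(n,cast(t,uv,z).round())
cv2.imwrite("pics/crop.png",cv2.resize(t["color"][165:295,160:345,::-1],None,fx=4,fy=4,interpolation=2))
E
```

```text
blue [234.20504732 198.20820189] 317 ((234.00003051757812, 198.00001525878906), (15.55634880065918, 21.21320343017578), 45.0)
[569.1664612  309.70230362  96.        ]
ptr top [245.27586207 208.4137931 ] 58 ((245.75003051757812, 208.75003051757812), (14.849242210388184, 4.242640495300293), 45.0)
[559.6 304.7  64. ]
[566.5 297.8  64. ]
[541.6 273.7  64. ]
[534.8 280.5  64. ]
ptr tri [549.65650164 286.96978411  73.24907354]
pin [229.8 218.2] 5 [528.83112102 325.10808963  67.        ]
beam [256.73209549 274.20335986] 1131 ((256.0752258300781, 274.2870788574219), (123.99808502197266, 9.641318321228027), 1.023030161857605)
[394.9 412.6  40. ]
[417.2 412.5  40. ]
[407.5 125.6  40. ]
[385.3 126.4  40. ]
cap [192.5 273. ] 18 [406.48926591 416.24438102  40.        ]
bind (308, 248) [464. 150.   0.]
bind (330, 248) [463.  97.   0.]
bind (320, 245) [471. 121.   0.]
bind (345, 247) [465.  61.   0.]
bind (368, 247) [464.   6.   0.]
pot [567. 464.  64.]
tape [417. -32.  48.]
post [305. 491.   0.]
bottle [457. 583. 100.]
```

View pics/crop.png

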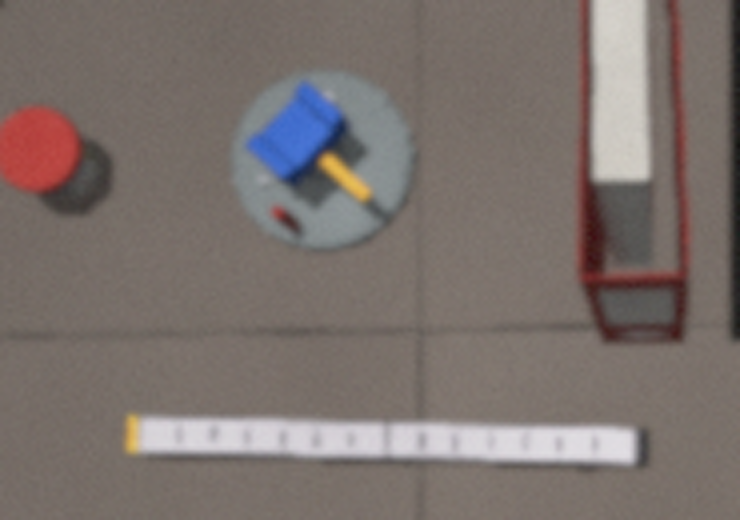

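The crop shows the cradle tilted about 45°, its pointer lower right at (345, 177), the red pin at (285, 218), and the beam's mid line at (387, 440). I'll move over the binders to the stand.

Emit:
play_rows(dp=[[0.62, -0.68, -0.33], [1.24, -1.36, -0.66], [1.86, -2.04, -0.99], [2.48, -2.72, -1.32], [3.1, -3.4, -1.65]], rot=[[0, 0, 0], [0, 0, 0], [0, 0, 0], [0, 0, 0], [0, 0, 0]])

```text
clock: 0.67
eef_pos: [296.2, -406.8, 297.7]
tcp_rot: [-3.141, -0.0, 0.378]
contact_force: [0.7, -0.7, 0.5]
opening: 0.999
grasp_force: 0.0
```

Emit:
play_rows(dp=[[0.62, -0.68, -0.33], [1.24, -1.36, -0.66], [1.86, -2.04, -0.99], [2.48, -2.72, -1.32], [3.1, -3.4, -1.65]], rot=[[0, 0, 0], [0, 0, 0], [0, 0, 0], [0, 0, 0], [0, 0, 0]])

```text
clock: 1.08
eef_pos: [361.0, -234.5, 364.0]
tcp_rot: [3.141, -0.0, 0.378]
contact_force: [0.9, -1.0, -0.1]
opening: 1.002
grasp_force: 0.0
```

Emit:
play_rows(dp=[[0.62, -0.68, -0.33], [1.24, -1.36, -0.66], [1.86, -2.04, -0.99], [2.52, -2.76, -0.99], [3.18, -3.48, -0.99]], rot=[[0, 0, 0], [0, 0, 0], [0, 0, 0], [0, 0, 0], [0, 0, 0]])

```text
clock: 1.5
eef_pos: [428.2, -58.1, 404.0]
tcp_rot: [3.14, -0.002, 0.379]
contact_force: [0.9, -0.4, -0.1]
opening: 1.0
grasp_force: 0.0
```

Emit:
play_rows(dp=[[0.67, -0.72, 0], [1.34, -1.44, 0], [2.01, -2.16, 0], [2.67, -2.88, 0], [3.34, -3.6, 0]], rot=[[0, 0, 0], [0, 0, 0], [0, 0, 0], [0, 0, 0], [0, 0, 0]])

```text
clock: 1.92
eef_pos: [498.7, 125.4, 403.0]
tcp_rot: [3.141, -0.0, 0.379]
contact_force: [1.8, 0.2, -0.3]
opening: 1.001
grasp_force: 0.0
```

Emit:
play_rows(dp=[[0.67, -0.72, 0], [1.34, -1.44, 0], [2.0, -2.16, 0], [2.67, -2.88, 0], [3.33, -3.6, 0.0]], rot=[[0, 0, -0.8], [0, 0, -1.6], [0, 0, -2.4], [0, 0, -3.2], [0, 0, -3.9]])

```text
clock: 2.33
eef_pos: [569.3, 308.3, 402.7]
tcp_rot: [3.142, 0.0, 0.792]
contact_force: [0.8, -0.2, 0.3]
opening: 0.999
grasp_force: 0.0
```

Emit:
play_rows(dp=[[0, 0, 1], [0, 0, 2], [0, 0, 3], [0, 0, 4], [0, 0, 4.5]], rot=[[0, 0, 0], [0, 0, 0], [0, 0, 0], [0, 0, 0], [0, 0, 0]])

```text
clock: 2.75
eef_pos: [566.6, 305.2, 217.5]
tcp_rot: [-3.14, 0.006, 0.787]
contact_force: [-0.6, -0.9, -0.3]
opening: 1.004
grasp_force: 0.0
```

```bash
python3 - <<'E'
from h import *
s=telemetry.sense(); f=optics.grab_frame("wrist"); cv2.imwrite("pics/w1.png",f["color"][:,:,::-1])
p,q=s["eef_pos"],s["tcp_rot"]; print(p,np.degrees(q),s["contact_force"])
m=mask(f["color"],(100,120,40),(130,255,255),(0,0,640,480)); c,b,a=blob(m); print("blue",c,a,rect(b)); print(cast and wcast(f,c,95,p,q))
for u in cv2.boxPoints(rect(b)): print(u,wcast(f,u,98,p,q).round(1))
m=mask(f["color"],(15,120,100),(35,255,255),(0,0,640,480)); c,b,a=blob(m); print("ptr",c,a,rect(b))
for u in cv2.boxPoints(rect(b)): print(wcast(f,u,73,p,q).round(1))
m=mask(f["color"],(170,100,40),(180,255,255),(0,0,640,480))|mask(f["color"],(0,100,40),(8,255,255),(0,0,640,480)); n,l,st,cc=cv2.connectedComponentsWithStats(m)
for i in range(1,n):
  if st[i,4]>20: print("red",cc[i],st[i],wcast(f,cc[i],67,p,q).round(1))
E
```

```text
[566.63677963 305.24167062 217.47992512] [-179.89242496    0.35110862   45.11736239] [-0.61006243 -0.92504644 -0.31012658]
blue [320.08447332 215.20177839] 2924 ((320.07171630859375, 215.7235107421875), (45.10556411743164, 67.99687957763672), 88.15238952636719)
[573.57216095 313.01383277  95.        ]
[285.3638  194.27861] [567.4 341.8  98. ]
[353.32535 192.08629] [602.8 308.8  98. ]
[354.77963 237.16841] [580.5 283.9  98. ]
[286.81808 239.36073] [543.9 317.9  98. ]
ptr [322.16507937 253.46031746] 315 ((322.2198486328125, 253.4363250732422), (33.16244888305664, 9.51199722290039), 87.87889862060547)
[555.5 298.8  73. ]
[561.1 293.7  73. ]
[541.9 272.8  73. ]
[536.1 278.1  73. ]
red [187.57034221  82.82243346] [ 159   54   58   58 2630] [571.8 462.7  67. ]
red [ 55.91489362 122.90425532] [ 50 116  11  19  94] [459.6 548.6  67. ]
red [ 46.         140.82608696] [ 42 135   8  10  23] [438.4 548.   67. ]
red [565.71751733 301.98683694] [  447   207   193   239 22943] [686.5  68.4  67. ]
red [274.84530387 226.68508287] [268 216  15  22 181] [536.2 328.1  67. ]
red [400.46152268 368.092756  ] [ 354  310   88  101 4873] [518.1 147.5  67. ]
red [509.93552263 446.21385663] [ 477  411   65   69 2497] [531.9 -70.   67. ]
```

View pics/w1.png

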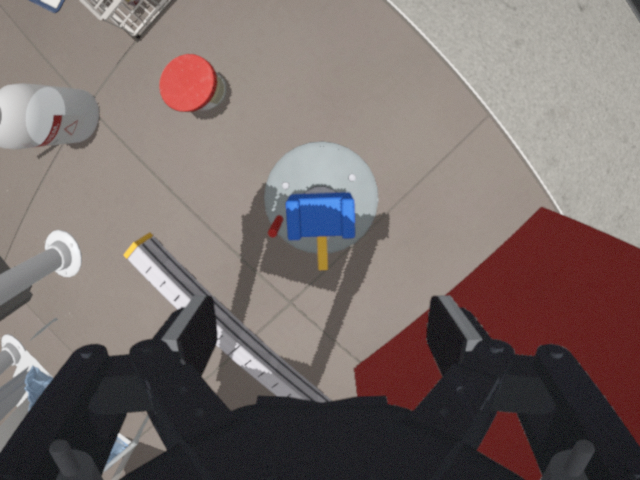

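The wrist view shows the cradle at (320, 215) square to the image, its pointer below at (322, 253), the red pin at (275, 227), and the beam at lower left. I'll re-measure now that the arm has settled.

```bash
cat > m.py <<'E'
from h import *
optics.grab_frame("wrist"); s=telemetry.sense(); f=optics.grab_frame("wrist")
p,q=s["eef_pos"],s["tcp_rot"]; print(s["clock"],p,np.degrees(q))
m=mask(f["color"],(100,120,40),(130,255,255),(200,150,450,300)); c,b,a=blob(m)
B=cv2.boxPoints(rect(b)); W=np.array([wcast(f,u,98,p,q) for u in B])[:,:2]; print(W.round(1).tolist())
m=mask(f["color"],(15,120,100),(35,255,255),(200,150,450,300)); c,b,a=blob(m)
W=np.array([wcast(f,u,73,p,q) for u in cv2.boxPoints(rect(b))])[:,:2]; print("ptr",W.round(1).tolist())
# foot disc: grey, outline ellipse
g=mask(f["color"],(80,5,90),(110,60,255),(230,120,410,270)); c,b,a=blob(g); h=cv2.convexHull(max(cv2.findContours(b,0,1)[0],key=cv2.contourArea))
W=np.array([wcast(f,u,8,p,q) for u in h[:,0].astype(float)])[:,:2].astype(np.float32); print("foot",a,cv2.minEnclosingCircle(W))
t=optics.grab_frame("top")
E
python3 m.py
```

```text
2.85 [566.56121349 305.07507458 218.27838425] [-179.86398108    0.44462901   45.10914102]
[[567.8, 342.1], [602.9, 308.6], [580.1, 283.8], [543.9, 318.2]]
ptr [[555.7, 298.9], [561.3, 293.8], [541.9, 272.9], [536.2, 278.2]]
foot 6156 ((571.428955078125, 310.802001953125), 54.71677780151367)
```

Emit:
play_rows(dp=[[0.23, -0.02, 0.6], [0.23, -0.02, 1.3], [0.23, -0.02, 2.0], [0.23, -0.02, 2.4], [0.23, -0.02, 2.4]], rot=[[0, 0, -0.3], [0, 0, -0.3], [0, 0, -0.3], [0, 0, -0.3], [0, 0, -0.3]])

```text
clock: 3.37
eef_pos: [574.5, 313.1, 125.8]
tcp_rot: [-3.141, 0.002, 0.819]
contact_force: [-0.4, -0.2, 0.9]
opening: 1.002
grasp_force: 0.0
```

```bash
python3 - <<'E'
from h import *
optics.grab_frame("wrist"); s=telemetry.sense(); f=optics.grab_frame("wrist"); cv2.imwrite("pics/w2.png",f["color"][:,:,::-1])
print(s["eef_pos"],np.degrees(s["tcp_rot"]),s["contact_force"])
E
```

```text
[575.45323446 313.63690267 127.76129594] [ 1.79994310e+02 -1.92485568e-02  4.68984314e+01] [-0.19843981  0.47870755  0.36698839]
```

View pics/w2.png

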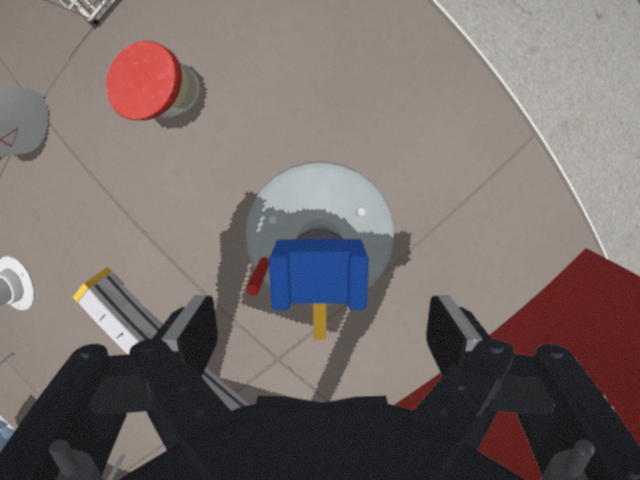

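The wrist view shows the cradle at (319, 272), centred between the open fingers, with the pin at (257, 277) beyond the left cheek. I'll go down and grip it.

Emit:
play_rows(dp=[[-0.08, -0.02, 0.4], [-0.08, -0.02, 0.8], [-0.08, -0.02, 1.2], [-0.08, -0.02, 1.4], [-0.08, -0.02, 1.4]], rot=[[0, 0, 0], [0, 0, 0], [0, 0, 0], [0, 0, 0], [0, 0, 0]])

```text
clock: 3.88
eef_pos: [572.6, 311.8, 71.4]
tcp_rot: [3.141, -0.001, 0.819]
contact_force: [-0.0, -0.3, -0.1]
opening: 1.001
grasp_force: 0.0
```

Emit:
play_rows(dp=[[0, 0, 0], [0, 0, 0], [0, 0, 0], [0, 0, 0], [0, 0, 0]], rot=[[0, 0, 0], [0, 0, 0], [0, 0, 0], [0, 0, 0], [0, 0, 0]], fingers=0.5, grip_force=25)

```text
clock: 4.3
eef_pos: [572.5, 312.6, 72.6]
tcp_rot: [-3.141, -0.002, 0.818]
contact_force: [-3.4, 2.1, 6.6]
opening: 0.582
grasp_force: 26.7
```

Emit:
play_rows(dp=[[0, 0, 0], [0, 0, 0], [0, 0, 0], [0, 0, 0], [0, 0, 0]], rot=[[0, 0, 0.8], [0, 0, 1.7], [0, 0, 2.7], [0, 0, 3.7], [0, 0, 4.7]])

```text
clock: 4.72
eef_pos: [572.8, 312.2, 72.6]
tcp_rot: [-3.141, -0.002, 0.322]
contact_force: [-2.6, -0.5, 5.8]
opening: 0.58
grasp_force: 26.7
```

```bash
python3 - <<'E'
from h import *
s=telemetry.sense(); print(s["eef_pos"],np.degrees(s["tcp_rot"]),s["contact_force"],s["wrist_torque"],s["grasp_force"],s["opening"])
E
```

```text
[572.78463154 312.24884731  72.60708625] [-1.79975006e+02 -1.00714174e-01  1.84317424e+01] [-2.56512084 -0.47000931  5.83006757] [-0.1998701   0.26156932  0.12490514] 26.716787964105606 0.5802878150318356
```

Emit:
play_rows(dp=[[0, 0, 0], [0, 0, 0], [0, 0, 0], [0, 0, 0], [0, 0, 0]], rot=[[0, 0, 0.9], [0, 0, 1.9], [0, 0, 2.8], [0, 0, 3.5], [0, 0, 4.0]])

```text
clock: 5.13
eef_pos: [572.8, 311.9, 72.6]
tcp_rot: [-3.141, -0.001, -0.096]
contact_force: [-2.1, -1.5, 6.6]
opening: 0.58
grasp_force: 26.8
```

```bash
python3 - <<'E'
from h import *
s=telemetry.sense(); print(s["eef_pos"],np.degrees(s["tcp_rot"]),s["contact_force"],s["wrist_torque"],s["grasp_force"],s["opening"])
f=optics.grab_frame("wrist"); cv2.imwrite("pics/w3.png",f["color"][:,:,::-1])
E
```

```text
[572.81281269 311.85189842  72.60340072] [-1.79968708e+02 -7.99837577e-02 -5.49919798e+00] [-2.11472857 -1.52626771  6.61242827] [-0.47650782  0.37492343  0.1425633 ] 26.783678233623505 0.5796861494275073
```

View pics/w3.png

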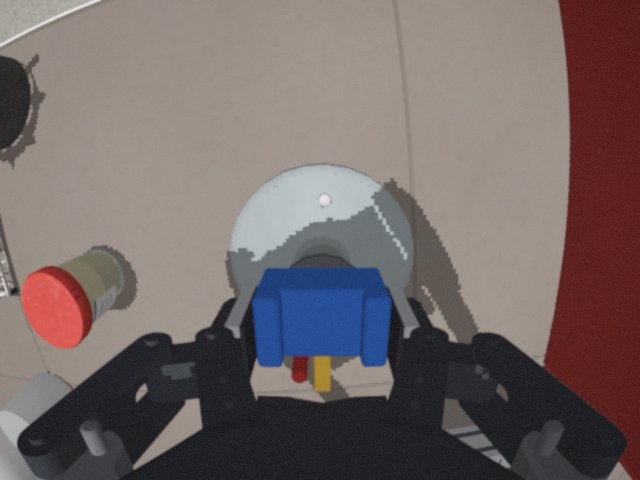

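The wrist view shows the pointer at (322, 372) and the pin at (299, 370), with about 8 px left between them. I'll keep turning in small steps.

Emit:
play_rows(dp=[[0, 0, 0], [0, 0, 0], [0, 0, 0], [0, 0, 0]], rot=[[0, 0, 0.3], [0, 0, 0.5], [0, 0, 0.6], [0, 0, 0.6]])

```text
clock: 5.52
eef_pos: [572.9, 311.8, 72.6]
tcp_rot: [-3.141, -0.002, -0.154]
contact_force: [-2.4, -2.0, 6.7]
opening: 0.581
grasp_force: 27.9
```

```bash
python3 - <<'E'
from h import *
s=telemetry.sense(); print(s["eef_pos"],np.degrees(s["tcp_rot"]),s["contact_force"],s["wrist_torque"],s["grasp_force"],s["opening"])
E
```

```text
[572.87333961 311.78889151  72.57546686] [-1.79986900e+02 -9.82326827e-02 -8.81155229e+00] [-2.36106243 -1.99282056  6.74038548] [-0.46220458  0.30017137  0.95054821] 27.878642231225967 0.580747186593235
```

Emit:
play_rows(dp=[[0, 0, 0], [0, 0, 0], [0, 0, 0], [0, 0, 0]], rot=[[0, 0, 0.2], [0, 0, 0.3], [0, 0, 0.4], [0, 0, 0.4]])

```text
clock: 5.85
eef_pos: [573.5, 311.7, 72.7]
tcp_rot: [-3.141, -0.003, -0.193]
contact_force: [0.3, -2.1, 5.7]
opening: 0.581
grasp_force: 44.1
```

```bash
python3 - <<'E'
from h import *
s=telemetry.sense(); print(s["eef_pos"],np.degrees(s["tcp_rot"]),s["contact_force"],s["wrist_torque"],s["grasp_force"],s["opening"])
E
```

```text
[573.50876403 311.7430908   72.69711638] [-179.99200342   -0.19039602  -11.0514401 ] [ 0.30784101 -2.07949366  5.71668671] [-0.45095671 -0.0902091   2.19768339] 44.07369752676459 0.5814043159211663
```

Emit:
play_rows(dp=[[0, 0, 0], [0, 0, 0], [0, 0, 0]], rot=[[0, 0, -0.25], [0, 0, -0.45], [0, 0, -0.45]])

```text
clock: 6.1
eef_pos: [573.5, 311.8, 72.7]
tcp_rot: [-3.141, -0.003, -0.148]
contact_force: [0.3, -2.1, 6.1]
opening: 0.581
grasp_force: 36.1
```

```bash
python3 - <<'E'
from h import *
s=telemetry.sense(); print(s["eef_pos"],np.degrees(s["tcp_rot"]),s["contact_force"],s["wrist_torque"],s["grasp_force"],s["opening"])
E
```

```text
[573.4893786  311.78594076  72.65820174] [-1.79944249e+02 -1.46621304e-01 -8.50166399e+00] [ 0.27335115 -2.06461457  6.07913923] [-0.53463019 -0.08849735  0.13654115] 36.06752425432205 0.5812200862861044
```

Emit:
play_rows(dp=[[0, 0, 0], [0, 0, 0], [0, 0, 0], [0, 0, 0], [0, 0, 0]], rot=[[0, 0, 0], [0, 0, 0], [0, 0, 0], [0, 0, 0], [0, 0, 0]], fingers=1)

```text
clock: 6.52
eef_pos: [572.2, 311.7, 70.9]
tcp_rot: [-3.142, 0.0, -0.15]
contact_force: [0.0, 0.4, 0.3]
opening: 1.001
grasp_force: 0.0
```

Emit:
play_rows(dp=[[0, 0, -0.4], [0, 0, -1.2], [0, 0, -2], [0, 0, -3], [0, 0, -3.6]], rot=[[0, 0, 0], [0, 0, 0], [0, 0, 0], [0, 0, 0], [0, 0, 0]])

```text
clock: 6.93
eef_pos: [573.1, 312.2, 218.7]
tcp_rot: [-3.14, -0.003, -0.15]
contact_force: [2.2, 0.4, 0.8]
opening: 1.0
grasp_force: 0.0
```

```bash
python3 m.py; python3 - <<'E'
from h import *
s=telemetry.sense(); f=optics.grab_frame("wrist"); p,q=s["eef_pos"],s["tcp_rot"]
cv2.imwrite("pics/w4.png",f["color"][:,:,::-1])
t=optics.grab_frame("top")
m=mask(t["color"],(0,0,150),(180,60,255),(185,262,330,290)); c,b,a=blob(m); rr=rect(b); print("beam",rr)
m=mask(f["color"],(15,100,100),(35,255,255),(0,0,640,480)); n,l,st,cc=cv2.connectedComponentsWithStats(m)
for i in range(1,n):
  if st[i,4]>15: print("yel",cc[i],st[i],wcast(f,cc[i],40,p,q).round(1))
E
```

```text
6.9833 [575.02280023 313.25435194 223.0595873 ] [-179.67276264   -0.42922515   -8.59656859]
[[595.3, 332.8], [589.8, 284.6], [555.1, 287.8], [560.8, 337.6]]
ptr [[525.1, 321.0], [552.4, 316.9], [551.3, 309.5], [524.0, 313.5]]
foot 5967 ((571.5020751953125, 311.079833984375), 54.894195556640625)
beam ((235.0, 275.5), (27.0, 100.0), 90.0)
yel [ 32.68656716 175.49253731] [ 26 169  12  13  67] [669.9 613.8  40. ]
yel [ 34.94642857 215.08928571] [ 30 209  11  14  56] [627.  624.5  40. ]
yel [ 48.57142857 231.11428571] [ 46 227   6   9  35] [605.9 609.   40. ]
yel [ 34.5        254.07142857] [ 30 248  12  12  42] [583.9 643.6  40. ]
yel [323.98148148 266.68209877] [319 251  11  33 324] [526.3 316.6  40. ]
yel [ 23.5    273.3125] [ 22 270   4   7  16] [563.5 675.3  40. ]
yel [250.87719298 372.00584795] [246 355  11  34 171] [419.1 410.8  40. ]
```

View pics/w4.png

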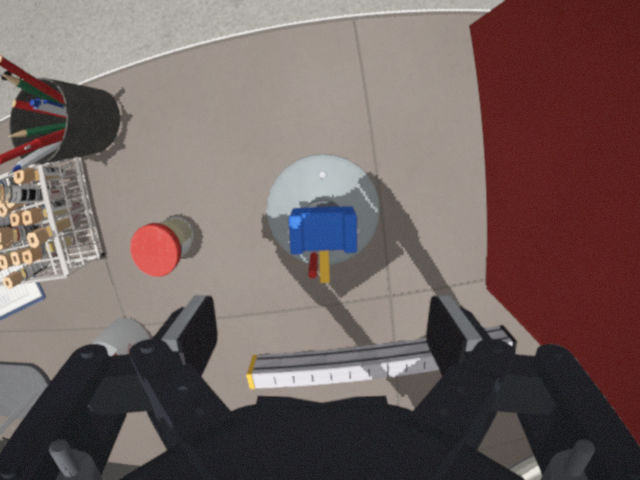

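The wrist view shows the pointer (323, 267) touching the pin (313, 265), so the cradle is home. The beam lies at (250–510, 365). I'll go to the beam's middle and turn the tool along it.

Emit:
play_rows(dp=[[-0.83, 0.36, 0], [-1.66, 0.72, 0], [-2.5, 1.1, 0], [-3.3, 1.45, 0.2], [-4.13, 1.81, 0.5]], rot=[[0, 0, -1.1], [0, 0, -2.2], [0, 0, -3.3], [0, 0, -4.4], [0, 0, -5.5]])

```text
clock: 7.6
eef_pos: [396.2, 263.9, 193.8]
tcp_rot: [3.142, 0.001, 0.431]
contact_force: [1.2, 1.0, -0.6]
opening: 0.995
grasp_force: 0.0
```

Emit:
play_rows(dp=[[0, 0, 0], [0, 0, 0], [0, 0, 0], [0, 0, 0], [0, 0, 0]], rot=[[0, 0, -1.1], [0, 0, -2.2], [0, 0, -3.3], [0, 0, -4.4], [0, 0, -5.4]])

```text
clock: 8.02
eef_pos: [397.0, 264.1, 193.3]
tcp_rot: [-3.14, 0.003, 0.997]
contact_force: [-0.0, 0.8, 0.4]
opening: 0.998
grasp_force: 0.0
```

Emit:
play_rows(dp=[[0, 0, 0], [0, 0, 0], [0, 0, 0], [0, 0, 0], [0, 0, 0]], rot=[[0, 0, -1.1], [0, 0, -2.2], [0, 0, -3.3], [0, 0, -4.4], [0, 0, -5.2]])

```text
clock: 8.43
eef_pos: [397.0, 264.1, 193.2]
tcp_rot: [-3.139, 0.002, 1.542]
contact_force: [-0.7, -0.7, -0.6]
opening: 0.999
grasp_force: 0.0
```

```bash
cat > b.py <<'E'
from h import *
optics.grab_frame("wrist"); optics.grab_frame("wrist"); s=telemetry.sense(); f=optics.grab_frame("wrist"); p,q=s["eef_pos"],s["tcp_rot"]
import sys
cv2.imwrite(sys.argv[1],f["color"][:,:,::-1])
print(s["clock"],p,np.degrees(q),s["contact_force"],s["wrist_torque"])
for X in [(401,266,40),(406,413,40),(396,120,40)]: print("pred px",X,np.round(wproj(f,X,p,q)))
m=mask(f["color"],(15,100,100),(35,255,255),(0,0,640,480)); n,l,st,cc=cv2.connectedComponentsWithStats(m)
for i in range(1,n):
  if st[i,4]>30: print("yel",cc[i],st[i],wcast(f,cc[i],40,p,q).round(1))
E
python3 b.py pics/w5.png
```

```text
8.5333 [397.11038087 264.16594042 193.38401994] [-1.79859861e+02  9.87643420e-02  8.80840178e+01] [-0.37041408 -0.70903255 -1.00623084] [ 0.00652745  0.01047174 -0.0039107 ]
pred px (401, 266, 40) [327. 218.]
pred px (406, 413, 40) [327.  36.]
pred px (396, 120, 40) [326. 367.]
yel [327.48863636  34.5       ] [315  31  26   8 176] [406.4 414.7  40. ]
yel [502.63513514 160.3018018 ] [483 153  40  16 444] [553.4 313.   40. ]
```

View pics/w5.png

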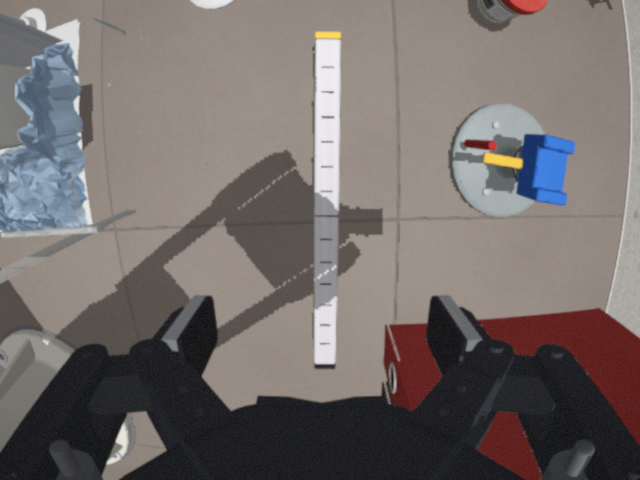

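The wrist view shows the beam straight ahead from the yellow cap (328, 34) to the black cap (325, 366), with the cradle still home at upper right. I'll go down to mid-length and try a lift there.

Emit:
play_rows(dp=[[0.1, 0.11, 0.9], [0.1, 0.11, 1.9], [0.1, 0.11, 2.9], [0.1, 0.11, 3.9], [0.1, 0.11, 4.3]], rot=[[0, 0, 0], [0, 0, 0], [0, 0, 0], [0, 0, 0], [0, 0, 0]])

```text
clock: 9.0
eef_pos: [399.7, 266.7, 18.2]
tcp_rot: [-3.136, 0.004, 1.532]
contact_force: [-1.5, -0.1, 0.7]
opening: 1.002
grasp_force: 0.0
```

Emit:
play_rows(dp=[[0, 0, 0.1], [0, 0, 0.15], [0, 0, 0.15]], rot=[[0, 0, 0], [0, 0, 0], [0, 0, 0]])

```text
clock: 9.25
eef_pos: [402.8, 268.7, 17.1]
tcp_rot: [-3.142, 0.0, 1.535]
contact_force: [0.4, -0.2, 0.6]
opening: 0.997
grasp_force: 0.0
```

Emit:
play_rows(dp=[[0, 0, 0], [0, 0, 0], [0, 0, 0], [0, 0, 0], [0, 0, 0]], rot=[[0, 0, 0], [0, 0, 0], [0, 0, 0], [0, 0, 0], [0, 0, 0]], fingers=0.1, grip_force=25)

```text
clock: 9.67
eef_pos: [402.9, 268.8, 17.5]
tcp_rot: [3.141, -0.001, 1.536]
contact_force: [0.5, 0.0, -0.3]
opening: 0.301
grasp_force: 0.0
```

Emit:
play_rows(dp=[[0, 0, 0], [0, 0, 0], [0, 0, 0]], rot=[[0, 0, 0], [0, 0, 0], [0, 0, 0]])

```text
clock: 9.92
eef_pos: [402.5, 268.7, 17.4]
tcp_rot: [3.142, -0.0, 1.535]
contact_force: [-2.3, -0.7, 7.6]
opening: 0.226
grasp_force: 29.1
```

```bash
cat > s.py <<'E'
from h import *
s=telemetry.sense(); R=Ro.from_euler('xyz',s["tcp_rot"]).as_matrix()
print(s["clock"],s["eef_pos"].round(1),np.degrees(s["tcp_rot"]).round(2),"F",s["contact_force"].round(2),"F_tool",(R.T@s["contact_force"]).round(2),"M",s["wrist_torque"].round(3),"M_tool",(R.T@s["wrist_torque"]).round(3),s["grasp_force"],s["opening"])
E
python3 s.py
```

```text
9.9167 [402.5 268.7  17.4] [ 1.800e+02 -1.000e-02  8.797e+01] F [-2.29 -0.7   7.6 ] F_tool [-0.78 -2.27 -7.6 ] M [-0.155  0.339 -0.191] M_tool [ 0.333 -0.167  0.191] 29.057968854904175 0.22606360275808016
```

Emit:
play_rows(dp=[[0, 0, -0.15], [0, 0, -0.3], [0, 0, -0.5], [0, 0, -0.6], [0, 0, -0.6]], rot=[[0, 0, 0], [0, 0, 0], [0, 0, 0], [0, 0, 0], [0, 0, 0]])

```text
clock: 10.33
eef_pos: [403.2, 269.0, 42.0]
tcp_rot: [3.14, -0.001, 1.536]
contact_force: [-0.8, 1.2, -5.7]
opening: 0.23
grasp_force: 26.6
```

Emit:
play_rows(dp=[[0, 0, 0], [0, 0, 0], [0, 0, 0]], rot=[[0, 0, 0], [0, 0, 0], [0, 0, 0]])

```text
clock: 10.58
eef_pos: [402.9, 268.9, 41.0]
tcp_rot: [3.141, -0.0, 1.536]
contact_force: [0.6, 2.0, -2.3]
opening: 0.229
grasp_force: 27.0
```

```bash
python3 s.py; cat > tilt.py <<'E'
from h import *
import sys
s=telemetry.sense(); f=optics.grab_frame("wrist"); p,q=s["eef_pos"],s["tcp_rot"]; im=f["color"]
cv2.imwrite(sys.argv[1],im[:,:,::-1])
m=mask(im,(15,100,100),(35,255,255),(270,0,390,240)); c,b,a=blob(m); r=rect(b); print("cap",c,a,r)
# yellow top edge of cap: position along tool x -> height
R=Ro.from_euler('xyz',q).as_matrix(); M=f["mount"]
u=c; dx,dy=u[0]-f["mtx"][0,2],u[1]-f["mtx"][1,2]; rr=np.hypot(dx,dy); th=rr/f["mtx"][0,0]
d=M[:3,:3]@np.array([np.sin(th)*dx/rr,np.sin(th)*dy/rr,np.cos(th)]); o=M[:3,3]
L=float(sys.argv[2])   # cap mid distance from grip along beam (mm)
print("cap z in tool at x=L:", (o+d*(L-o[0])/d[0]).round(1), "level top would be", 17.4-40)
E
python3 tilt.py pics/t1.png 146
```

```text
10.5833 [402.9 268.9  41. ] [ 1.7996e+02 -3.0000e-02  8.8010e+01] F [ 0.6   1.96 -2.28] F_tool [1.98 0.53 2.28] M [ 0.179 -0.071  0.064] M_tool [-0.065  0.181 -0.064] 26.96968048810959 0.22915021589978393Traceback (most recent call last):
  File "tilt.py", line 5, in <module>
    m=mask(im,(15,100,100),(35,255,255),(270,0,390,240)); c,b,a=blob(m); r=rect(b); print("cap",c,a,r)
                                                                ~~~~^^^
  File "h.py", line 17, in blob
    i=1+np.argmax(s[1:,4]) ; return c[i],(l==i).astype(np.uint8),s[i,4]
        ~~~~~~~~~^^^^^^^^^
    return _wrapfunc(a, 'argmax', axis=axis, out=out, **kwds)
    return bound(*args, **kwds)
ValueError: attempt to get argmax of an empty sequence
```

```bash
cat > cap.py <<'E'
from h import *
import sys
t=optics.grab_frame("top"); s=optics.grab_frame("scene")
a=cast(s,(448,210),40); 
def yel(f,X):
    u=f["mtx"]@(f["R"]@X+f["t"]); u=(u[:2]/u[2]).round().astype(int); w=25
    m=mask(f["color"],(15,90,80),(35,255,255),(u[0]-w,u[1]-w,u[0]+w,u[1]+w)); n,l,st,cc=cv2.connectedComponentsWithStats(m)
    if n<2: return None
    i=1+np.argmax(st[1:,4]); return cc[i],st[i,4]
X=np.array([float(v) for v in sys.argv[1:4]])
A,B=yel(t,X),yel(s,X); print(A,B)
if A and B: print("cap xyz",tri([t,s],[A[0],B[0]]).round(1))
cv2.imwrite("pics/scene_l.png",s["color"][:,:,::-1]); cv2.imwrite("pics/top_l.png",t["color"][:,:,::-1])
E
python3 cap.py 406 413 45
python3 - <<'E'
import sys; sys.argv=["",406,413,40]
# same on first pictures for a baseline (not lifted)
from h import *
t=optics.grab_frame("top"); s=optics.grab_frame("scene")
t["color"]=cv2.imread("pics/top0.png")[:,:,::-1].copy(); s["color"]=cv2.imread("pics/scene0.png")[:,:,::-1].copy()
uv=[]
for f in (t,s):
    u=f["mtx"]@(f["R"]@np.array([406,413,40.])+f["t"]); u=(u[:2]/u[2]).round().astype(int); w=15
    c,b,a=blob(mask(f["color"],(15,90,80),(35,255,255),(u[0]-w,u[1]-w,u[0]+w,u[1]+w))); uv.append(c); print(c,a)
print(tri([t,s],uv).round(1))
E
```

```text
None (array([452.23913043, 202.34782609]), np.int32(46))
[192.03703704 273.33333333] 27
[449.51162791 212.34883721] 43
[406.6 420.6  22.1]
```

The heavy end is black: the yellow cap rose about twice the lift. I'll set the beam down and regrip about 55 mm towards black.

Emit:
play_rows(dp=[[0, 0, 0.2], [0, 0, 0.4], [0, 0, 0.55], [0, 0, 0.58], [0, 0, 0.58]], rot=[[0, 0, 0], [0, 0, 0], [0, 0, 0], [0, 0, 0], [0, 0, 0]])

```text
clock: 11.25
eef_pos: [402.3, 268.5, 17.4]
tcp_rot: [-3.141, 0.0, 1.536]
contact_force: [-2.6, 1.0, 7.5]
opening: 0.225
grasp_force: 29.0
```

Emit:
play_rows(dp=[[0, 0, 0], [0, 0, 0], [0, 0, 0]], rot=[[0, 0, 0], [0, 0, 0], [0, 0, 0]], fingers=0.6)

```text
clock: 11.5
eef_pos: [402.2, 268.2, 17.2]
tcp_rot: [-3.141, 0.001, 1.536]
contact_force: [0.2, 0.4, -0.5]
opening: 0.598
grasp_force: 0.0
```

Emit:
play_rows(dp=[[-0.4, 0, 0], [-0.8, 0, 0], [-1.2, 0, 0], [-1.4, 0, 0], [-1.4, 0, 0]], rot=[[0, 0, 0], [0, 0, 0], [0, 0, 0], [0, 0, 0], [0, 0, 0]])

```text
clock: 11.92
eef_pos: [400.0, 211.2, 17.4]
tcp_rot: [-3.14, 0.001, 1.535]
contact_force: [-0.2, 0.4, 0.9]
opening: 0.604
grasp_force: 0.0
```

Emit:
play_rows(dp=[[0, 0, 0], [0, 0, 0], [0, 0, 0], [0, 0, 0], [0, 0, 0]], rot=[[0, 0, 0], [0, 0, 0], [0, 0, 0], [0, 0, 0], [0, 0, 0]], fingers=0.1)

```text
clock: 12.33
eef_pos: [400.9, 213.3, 17.8]
tcp_rot: [3.141, -0.001, 1.536]
contact_force: [-1.0, 1.9, 1.9]
opening: 0.229
grasp_force: 25.9
```

```bash
python3 s.py; python3 cap.py 406 413 40
```

```text
12.3333 [400.9 213.3  17.8] [ 1.7996e+02 -3.0000e-02  8.8030e+01] F [-0.98  1.9   1.9 ] F_tool [ 1.86 -1.04 -1.9 ] M [ 0.291 -0.028  0.04 ] M_tool [-0.018  0.292 -0.04 ] 25.90104103088379 0.2289130539630277
(array([192.07142857, 272.5       ]), np.int32(28)) (array([449.71111111, 212.37777778]), np.int32(45))
cap xyz [408.4 420.2  24.5]
```

Emit:
play_rows(dp=[[0, 0, -0.15], [0, 0, -0.3], [0, 0, -0.5], [0, 0, -0.6], [0, 0, -0.6]], rot=[[0, 0, 0], [0, 0, 0], [0, 0, 0], [0, 0, 0], [0, 0, 0]])

```text
clock: 12.85
eef_pos: [401.2, 212.8, 42.8]
tcp_rot: [3.14, -0.001, 1.536]
contact_force: [-0.3, -0.6, -6.7]
opening: 0.228
grasp_force: 25.5
```

Emit:
play_rows(dp=[[0, 0, 0], [0, 0, 0], [0, 0, 0]], rot=[[0, 0, 0], [0, 0, 0], [0, 0, 0]])

```text
clock: 13.1
eef_pos: [400.4, 212.5, 41.5]
tcp_rot: [-3.141, 0.0, 1.536]
contact_force: [-0.7, 0.2, -6.4]
opening: 0.227
grasp_force: 25.5
```

```bash
python3 s.py; python3 cap.py 406 413 50; python3 b.py pics/t2.png
```

```text
13.1 [400.4 212.5  41.5] [-1.7997e+02  2.0000e-02  8.8000e+01] F [-0.69  0.15 -6.39] F_tool [ 0.13 -0.69  6.39] M [-0.096  0.017 -0.066] M_tool [ 0.013 -0.097  0.066] 25.495423078536987 0.2273360655745487
(array([189.83870968, 272.41935484]), np.int32(31)) (array([450.77272727, 207.04545455]), np.int32(44))
cap xyz [407.6 419.3  47. ]
13.3 [400.46095215 212.52624345  41.46451714] [-1.79975201e+02  1.43100903e-02  8.79996393e+01] [-0.2184906   0.15661189 -5.84485565] [-0.06049532 -0.00747477  0.02752955]
pred px (401, 266, 40) [318. 173.]
pred px (406, 413, 40) [ 318. -141.]
pred px (396, 120, 40) [319. 449.]
yel [628.58256881  63.99082569] [618  51  22  28 436] [556.3 324.1  40. ]
```

The lift is near level here (the cap rose 22 mm for a 24 mm lift), and the small moment suggests the balance point lies a little towards yellow. I'll check with one more lift 12 mm that way.

Emit:
play_rows(dp=[[0, 0, 0.2], [0, 0, 0.4], [0, 0, 0.55], [0, 0, 0.6], [0, 0, 0.6]], rot=[[0, 0, 0], [0, 0, 0], [0, 0, 0], [0, 0, 0], [0, 0, 0]])

```text
clock: 13.77
eef_pos: [400.0, 212.4, 17.4]
tcp_rot: [-3.14, 0.001, 1.536]
contact_force: [-3.8, -0.2, 4.3]
opening: 0.227
grasp_force: 27.2
```

Emit:
play_rows(dp=[[0, 0, 0], [0, 0, 0], [0, 0, 0]], rot=[[0, 0, 0], [0, 0, 0], [0, 0, 0]], fingers=0.6)

```text
clock: 14.02
eef_pos: [401.0, 212.8, 17.6]
tcp_rot: [3.141, -0.0, 1.536]
contact_force: [-0.1, 0.6, -0.6]
opening: 0.6
grasp_force: 0.0
```

Emit:
play_rows(dp=[[0.15, 0, 0], [0.3, 0, 0], [0.3, 0, 0], [0.3, 0, 0]], rot=[[0, 0, 0], [0, 0, 0], [0, 0, 0], [0, 0, 0]])

```text
clock: 14.35
eef_pos: [401.2, 225.2, 17.7]
tcp_rot: [3.141, -0.0, 1.537]
contact_force: [-0.5, -0.2, 0.0]
opening: 0.602
grasp_force: 0.0
```

Emit:
play_rows(dp=[[0, 0, 0], [0, 0, 0], [0, 0, 0], [0, 0, 0], [0, 0, 0]], rot=[[0, 0, 0], [0, 0, 0], [0, 0, 0], [0, 0, 0], [0, 0, 0]], fingers=0.1)

```text
clock: 14.77
eef_pos: [400.9, 224.5, 17.7]
tcp_rot: [-3.141, 0.0, 1.536]
contact_force: [-1.5, 0.8, 2.4]
opening: 0.229
grasp_force: 26.4
```

Emit:
play_rows(dp=[[0, 0, -0.15], [0, 0, -0.3], [0, 0, -0.5], [0, 0, -0.6], [0, 0, -0.6]], rot=[[0, 0, 0], [0, 0, 0], [0, 0, 0], [0, 0, 0], [0, 0, 0]])

```text
clock: 15.18
eef_pos: [401.7, 225.0, 42.8]
tcp_rot: [3.14, -0.001, 1.536]
contact_force: [-0.4, 0.1, -6.7]
opening: 0.23
grasp_force: 25.5
```

Emit:
play_rows(dp=[[0, 0, 0], [0, 0, 0], [0, 0, 0]], rot=[[0, 0, 0], [0, 0, 0], [0, 0, 0]])

```text
clock: 15.43
eef_pos: [400.8, 224.5, 41.5]
tcp_rot: [-3.141, 0.0, 1.536]
contact_force: [0.1, 0.2, -6.5]
opening: 0.227
grasp_force: 25.5
```

```bash
python3 s.py; python3 cap.py 406 413 50; python3 s.py; python3 - <<'E'
from h import *
M=[];F=[]
for i in range(6):
    optics.grab_frame("wrist"); s=telemetry.sense(); M.append(s["wrist_torque"]); F.append(s["contact_force"])
print(np.mean(M,0).round(3),np.std(M,0).round(3),np.mean(F,0).round(2))
E
```

```text
15.4333 [400.8 224.5  41.5] [-1.7998e+02  1.0000e-02  8.8010e+01] F [ 0.08  0.19 -6.49] F_tool [0.19 0.08 6.49] M [ 0.036 -0.013 -0.004] M_tool [-0.012  0.037  0.004] 25.4732546210289 0.22663814964681717
(array([189.80645161, 272.29032258]), np.int32(31)) (array([450.77272727, 207.04545455]), np.int32(44))
cap xyz [407.8 419.2  47.4]
15.5333 [400.9 224.5  41.4] [-1.7997e+02  2.0000e-02  8.8010e+01] F [ 0.95  0.26 -6.65] F_tool [0.3  0.94 6.65] M [ 0.009 -0.012 -0.015] M_tool [-0.012  0.009  0.015] 25.472638607025146 0.22722615802536944
[0.015 0.01  0.007] [0.016 0.025 0.037] [-0.04  0.1  -6.73]
```

It balances at this grip: the moment is about 0.015 N m, so the balance point is about 2 mm towards black. Next I'll carry the beam up and across to the stand.

Emit:
play_rows(dp=[[0.1, 0, -0.4], [0.4, 0, -1.1], [0.9, 0, -1.9], [1.3, 0, -2.7], [1.5, 0, -3.2]], rot=[[0, 0, 0], [0, 0, 0], [0, 0, 0], [0, 0, 0], [0, 0, 0]], grip_force=45)

```text
clock: 16.25
eef_pos: [404.2, 286.8, 172.9]
tcp_rot: [3.139, -0.003, 1.536]
contact_force: [0.8, 1.6, -6.3]
opening: 0.224
grasp_force: 51.3
```

Emit:
play_rows(dp=[[0.1, 0.4, 0], [0.2, 1.1, 0], [0.3, 1.9, 0], [0.4, 2.7, 0], [0.5, 3.4, 0]], rot=[[0, 0, 0], [0, 0, 0], [0, 0, 0], [0, 0, 0], [0, 0, 0]])

```text
clock: 16.67
eef_pos: [541.3, 299.8, 169.5]
tcp_rot: [3.141, 0.0, 1.536]
contact_force: [0.8, -0.7, -6.0]
opening: 0.225
grasp_force: 51.1
```

Emit:
play_rows(dp=[[0.1, 0.5, 0], [0.2, 0.8, 0], [0.2, 0.86, 0], [0.2, 0.86, 0], [0.2, 0.86, 0]], rot=[[0, 0, -0.4], [0, 0, -1.2], [0, 0, -2.1], [0, 0, -3.0], [0, 0, -3.9]])

```text
clock: 17.08
eef_pos: [574.2, 306.2, 168.7]
tcp_rot: [-3.14, 0.0, 1.949]
contact_force: [-0.0, -0.6, -7.4]
opening: 0.222
grasp_force: 51.2
```

Emit:
play_rows(dp=[[0, 0, 0], [0, 0, 0], [0, 0, 0], [0, 0, 0], [0, 0, 0]], rot=[[0, 0, -0.9], [0, 0, -1.8], [0, 0, -2.7], [0, 0, -3.6], [0, 0, -4.5]])

```text
clock: 17.5
eef_pos: [573.9, 306.3, 169.0]
tcp_rot: [-3.14, -0.001, 2.42]
contact_force: [-0.1, 0.1, -6.6]
opening: 0.226
grasp_force: 51.2
```

Emit:
play_rows(dp=[[0, 0, 0], [0, 0, 0], [0, 0, 0], [0, 0, 0], [0, 0, 0]], rot=[[0, 0, -0.9], [0, 0, -1.8], [0, 0, -2.7], [0, 0, -3.4], [0, 0, -3.9]])

```text
clock: 17.92
eef_pos: [573.9, 306.3, 169.0]
tcp_rot: [-3.141, -0.001, 2.828]
contact_force: [-0.1, 0.3, -6.2]
opening: 0.226
grasp_force: 51.2
```

Emit:
play_rows(dp=[[0, 0, 0], [0, 0, 0], [0, 0, 0]], rot=[[0, 0, -0.9], [0, 0, -1.6], [0, 0, -1.7]])

```text
clock: 18.17
eef_pos: [573.9, 306.4, 169.0]
tcp_rot: [-3.141, -0.001, 3.005]
contact_force: [-0.5, 0.7, -6.7]
opening: 0.219
grasp_force: 51.2
```

```bash
python3 s.py; python3 - <<'E'
from h import *
M=[];F=[]
for i in range(5):
    f=optics.grab_frame("wrist"); s=telemetry.sense(); M.append(s["wrist_torque"]); F.append(s["contact_force"])
print(np.mean(M,0).round(3),np.mean(F,0).round(2)); p,q=s["eef_pos"],s["tcp_rot"]; print(p,np.degrees(q))
cv2.imwrite("pics/w6.png",f["color"][:,:,::-1])
m=mask(f["color"],(100,120,40),(130,255,255),(200,100,450,400)); c,b,a=blob(m); print("blue",c,a,rect(b))
t=optics.grab_frame("scene"); cv2.imwrite("pics/s6.png",t["color"][:,:,::-1])
E
```

```text
18.1667 [573.9 306.4 169. ] [-1.7996e+02 -6.0000e-02  1.7220e+02] F [-0.53  0.73 -6.67] F_tool [0.61 0.66 6.67] M [-0.017  0.012 -0.036] M_tool [0.019 0.01  0.036] 51.18839621543884 0.2193697137243676
[0.005 0.026 0.019] [ 0.05  0.16 -6.62]
[574.30793965 306.580099   169.51049784] [-1.79991174e+02 -1.47242919e-02  1.71901084e+02]
blue [360.2244898  240.81734694] 980 ((360.4029235839844, 240.09197998046875), (18.587806701660156, 55.92552947998047), 1.5481575727462769)
```

Emit:
play_rows(dp=[[0.14, 0.12, 0.2], [0.14, 0.12, 0.6], [0.14, 0.12, 0.95], [0.14, 0.12, 1.1], [0.14, 0.12, 1.1]], rot=[[0, 0, 0], [0, 0, 0], [0, 0, 0], [0, 0, 0], [0, 0, 0]])

```text
clock: 18.88
eef_pos: [568.0, 311.8, 123.5]
tcp_rot: [-3.14, -0.003, 3.002]
contact_force: [0.1, 0.3, -6.8]
opening: 0.222
grasp_force: 51.0
```

```bash
python3 - <<'E'
from h import *
for i in range(3): optics.grab_frame("wrist")
s=telemetry.sense(); f=optics.grab_frame("wrist"); p,q=s["eef_pos"],s["tcp_rot"]; print(s["clock"],p,np.degrees(q))
m=mask(f["color"],(100,120,40),(130,255,255),(200,100,450,420)); n,l,st,cc=cv2.connectedComponentsWithStats(m)
for i in range(1,n):
  if st[i,4]>20: print("blue",cc[i].round(1),st[i])
# projected cheeks for a cradle at (572.5,312), yaw -7.8 deg: outer/inner top edges
a=np.radians(-7.8); ex=np.array([np.cos(a),np.sin(a),0]); ey=np.array([-np.sin(a),np.cos(a),0])
for y in (-25,-15,15,25):
  print(y,[np.round(wproj(f,np.array([572.5,312,98])+x*ex+y*ey,p,q),1).tolist() for x in (-15,15)])
cv2.imwrite("pics/w7.png",f["color"][:,:,::-1])
sc=optics.grab_frame("scene")["color"]
A=cv2.resize(f["color"][100:420,200:450],(500,600)); B=cv2.resize(sc[170:320,370:445],(300,600),interpolation=2)
cv2.imwrite("pics/comb.png",np.hstack([A,B])[:,:,::-1])
E
```

```text
19.0333 [569.89991408 312.53368614 126.25763856] [1.79966649e+02 4.04466587e-02 1.71995761e+02]
blue [360.3 263.6] [351 236  20  60 888]
blue [281.5 264. ] [271 238  22  58 981]
-25 [[271.8, 255.4], [274.8, 310.7]]
-15 [[292.3, 255.3], [294.1, 310.9]]
15 [[354.3, 255.1], [352.7, 310.6]]
25 [[374.7, 254.9], [372.1, 310.2]]
```

Emit:
play_rows(dp=[[0, 0, 0.12], [0, 0, 0.24], [0, 0, 0.34], [0, 0, 0.4], [0, 0, 0.4]], rot=[[0, 0, 0], [0, 0, 0], [0, 0, 0], [0, 0, 0], [0, 0, 0]])

```text
clock: 19.55
eef_pos: [569.0, 311.8, 108.7]
tcp_rot: [-3.141, -0.001, 3.002]
contact_force: [-0.2, 0.4, -6.1]
opening: 0.223
grasp_force: 51.2
```

Emit:
play_rows(dp=[[0, 0, 0], [0, 0, 0]], rot=[[0, 0, 0], [0, 0, 0]])

```text
clock: 19.72
eef_pos: [569.6, 312.2, 109.7]
tcp_rot: [3.142, 0.0, 3.002]
contact_force: [0.4, 0.0, -7.0]
opening: 0.227
grasp_force: 51.2
```

```bash
python3 s.py
```

```text
19.7167 [569.6 312.2 109.7] [180.   0. 172.] F [ 0.43  0.01 -7.03] F_tool [-0.43  0.07  7.03] M [ 0.043 -0.008  0.013] M_tool [-0.044 -0.002 -0.013] 51.233927607536316 0.22712692221234126
```

Emit:
play_rows(dp=[[0, 0, 0.03], [0, 0, 0.05], [0, 0, 0.05]], rot=[[0, 0, 0], [0, 0, 0], [0, 0, 0]])

```text
clock: 19.97
eef_pos: [569.7, 312.2, 107.8]
tcp_rot: [3.141, 0.0, 3.002]
contact_force: [-0.5, -0.2, -5.9]
opening: 0.222
grasp_force: 51.2
```

```bash
python3 s.py
```

```text
19.9667 [569.7 312.2 107.8] [1.7999e+02 2.0000e-02 1.7200e+02] F [-0.49 -0.21 -5.86] F_tool [ 0.45 -0.27  5.86] M [-0.005  0.028  0.032] M_tool [ 0.009  0.027 -0.032] 51.182767152786255 0.22199412190258155
```

Emit:
play_rows(dp=[[0, 0, 0.02], [0, 0, 0.03], [0, 0, 0.03]], rot=[[0, 0, 0], [0, 0, 0], [0, 0, 0]])

```text
clock: 20.22
eef_pos: [569.8, 312.3, 107.8]
tcp_rot: [3.141, 0.001, 3.002]
contact_force: [-2.8, -1.7, 5.0]
opening: 0.217
grasp_force: 52.8
```

```bash
python3 s.py
```

```text
20.2167 [569.8 312.3 107.8] [1.7998e+02 3.0000e-02 1.7200e+02] F [-2.77 -1.75  4.99] F_tool [ 2.5  -2.11 -4.99] M [-0.292  0.571  0.008] M_tool [ 0.368  0.525 -0.008] 52.841132283210754 0.21738116251383371
```

Seated: the vertical force changed sign. I'll ease off and open a little.

Emit:
play_rows(dp=[[0, 0, -0.02], [0, 0, -0.02]], rot=[[0, 0, 0], [0, 0, 0]], grip_force=20)

```text
clock: 20.38
eef_pos: [569.7, 312.3, 107.8]
tcp_rot: [3.141, 0.001, 3.002]
contact_force: [-2.0, -1.6, 1.3]
opening: 0.223
grasp_force: 52.3
```

Emit:
play_rows(dp=[[0, 0, 0], [0, 0, 0], [0, 0, 0], [0, 0, 0], [0, 0, 0]], rot=[[0, 0, 0], [0, 0, 0], [0, 0, 0], [0, 0, 0], [0, 0, 0]], fingers=0.42)

```text
clock: 20.8
eef_pos: [569.7, 312.3, 107.4]
tcp_rot: [3.141, 0.0, 3.002]
contact_force: [0.3, -0.1, -0.3]
opening: 0.418
grasp_force: 0.0
```

```bash
python3 s.py; cat > lv.py <<'E'
from h import *
sc=optics.grab_frame("scene"); t=optics.grab_frame("top")
cv2.imwrite("pics/lv_s.png",sc["color"][:,:,::-1]); cv2.imwrite("pics/lv_t.png",t["color"][:,:,::-1])
a=np.radians(172); e=np.array([np.cos(a),np.sin(a),0])
P=np.array([572.5,312,130])+e*194; uv=[]
for f in (t,sc):
    u=f["mtx"]@(f["R"]@P+f["t"]); u=(u[:2]/u[2]); print("pred yellow",u.round(1)); u=u.astype(int); w=14
    m=mask(f["color"],(15,80,60),(35,255,255),(u[0]-w,u[1]-w,u[0]+w,u[1]+w))
    if m.any(): c,b,n=blob(m); uv.append(c); print(c,n)
if len(uv)==2: print(P.round(),tri([t,sc],uv).round(1))
E
python3 lv.py
```

```text
20.8 [569.7 312.3 107.4] [1.7999e+02 2.0000e-02 1.7201e+02] F [ 0.32 -0.06 -0.28] F_tool [-0.33 -0.01  0.28] M [0.007 0.06  0.079] M_tool [ 0.002  0.061 -0.079] 0.0 0.4179902750225966
pred yellow [217.  282.9]
pred yellow [422.6 180.1]
```

Emit:
play_rows(dp=[[0, 0, -0.15], [0, 0, -0.4], [0, 0, -0.8], [0, 0, -1.3], [0, 0, -1.8]], rot=[[0, 0, 0], [0, 0, 0], [0, 0, 0], [0, 0, 0], [0, 0, 0]])

```text
clock: 21.32
eef_pos: [569.5, 312.1, 180.8]
tcp_rot: [3.142, 0.0, 3.002]
contact_force: [0.8, 0.1, 0.2]
opening: 0.422
grasp_force: 0.0
```

Emit:
play_rows(dp=[[0, 0, -0.8], [0, 0, -1.6], [0, 0, -2.4], [0, 0, -3.2], [0, 0, -3.5]], rot=[[0, 0, 0], [0, 0, 0], [0, 0, 0], [0, 0, 0], [0, 0, 0]])

```text
clock: 21.73
eef_pos: [571.0, 313.0, 325.8]
tcp_rot: [3.137, 0.006, 3.002]
contact_force: [0.7, 0.1, -0.3]
opening: 0.42
grasp_force: 0.0
```

```bash
python3 s.py; python3 lv.py; python3 - <<'E'
from h import *
optics.grab_frame("wrist");optics.grab_frame("wrist"); s=telemetry.sense(); f=optics.grab_frame("wrist"); p,q=s["eef_pos"],s["tcp_rot"]
S=cv2.imread("pics/lv_s.png")
A=f["color"][:,:,::-1]; B=cv2.resize(S[150:330,370:520],(400,480),interpolation=2); cv2.imwrite("pics/fin.png",np.hstack([A[:,120:520],B]))
m=mask(f["color"],(15,100,100),(35,255,255),(200,0,450,400)); n,l,st,cc=cv2.connectedComponentsWithStats(m)
for i in range(1,n):
  if st[i,4]>15: print("yel",cc[i],st[i],wcast(f,cc[i],130,p,q).round(1))
E
```

```text
21.7333 [571.  313.  325.8] [179.74   0.35 172.  ] F [ 0.7   0.14 -0.28] F_tool [-0.67  0.24  0.29] M [ 0.006 -0.079  0.005] M_tool [-0.017 -0.077 -0.005] 0.0 0.4204893393834495
pred yellow [217.  282.9]
pred yellow [422.6 180.1]
yel [321.89705882   6.5       ] [311   4  23   6 136] [381.1 337.6 130. ]
```

View pics/fin.png

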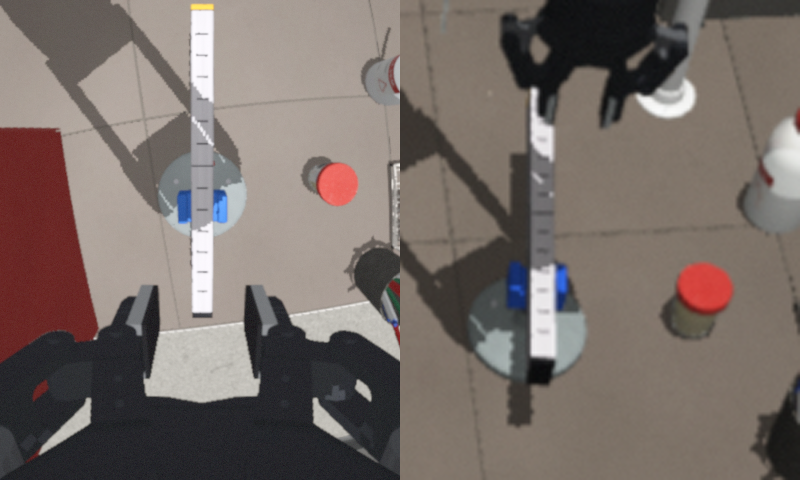

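The wrist view shows the beam seated in the blue cradle, with the yellow cap at (202, 7) and the black end at (202, 315) both clear. The scene view shows it level, with the pot undisturbed. I'll check that it stays put and that the cradle is still home.

Emit:
play_rows(dp=[[0, 0, 0], [0, 0, 0], [0, 0, 0], [0, 0, 0], [0, 0, 0]], rot=[[0, 0, 0], [0, 0, 0], [0, 0, 0], [0, 0, 0], [0, 0, 0]])

```text
clock: 22.4
eef_pos: [569.5, 312.1, 318.8]
tcp_rot: [-3.141, -0.001, 3.002]
contact_force: [-0.7, -0.3, -0.0]
opening: 0.419
grasp_force: 0.0
```

Emit:
play_rows(dp=[[0, 0, 0], [0, 0, 0], [0, 0, 0], [0, 0, 0], [0, 0, 0]], rot=[[0, 0, 0], [0, 0, 0], [0, 0, 0], [0, 0, 0], [0, 0, 0]])

```text
clock: 22.82
eef_pos: [569.5, 312.2, 319.4]
tcp_rot: [3.142, 0.0, 3.002]
contact_force: [0.3, -0.6, 0.0]
opening: 0.417
grasp_force: 0.0
```

```bash
python3 - <<'E'
from h import *
s=telemetry.sense(); f=optics.grab_frame("wrist"); p,q=s["eef_pos"],s["tcp_rot"]; print(s["clock"],p,np.degrees(q))
c,b,n=blob(mask(f["color"],(15,100,100),(35,255,255),(280,0,360,60))); print("yellow",c,n,wcast(f,c,130,p,q).round(1))
g=cv2.cvtColor(f["color"],cv2.COLOR_RGB2HSV)[300:330,322]; print("black end V", g[:,2].tolist())
m=mask(f["color"],(100,120,40),(130,255,255),(270,150,380,260)); k,l,st,cc=cv2.connectedComponentsWithStats(m)
for i in range(1,k):
  if st[i,4]>20:
    ys=np.arange(st[i,1]+3,st[i,1]+st[i,3]-3); L=cc[i][0]<322
    e=np.array([(np.where(l[y]==i)[0].min() if L else np.where(l[y]==i)[0].max()) for y in ys],float)
    W=np.array([wcast(f,(x,y),98,p,q)[:2] for x,y in zip(e,ys)]); sl=np.polyfit(W[:,0],W[:,1],1); print("cheek",cc[i],st[i],"yaw deg",np.degrees(np.arctan(sl[0])).round(1),"y at x=572",np.polyval(sl,572).round(1))
m=mask(f["color"],(170,100,40),(180,255,255),(280,100,370,260))|mask(f["color"],(0,120,40),(8,255,255),(280,100,370,260)); k,l,st,cc=cv2.connectedComponentsWithStats(m); print("pin",[ (cc[i].round(),st[i,4]) for i in range(1,k) if st[i,4]>5])
E
```

```text
22.8167 [569.53046709 312.17776972 319.36762306] [1.79995795e+02 5.79532213e-03 1.72004152e+02]
yellow [321.3826087    6.10434783] 115 [381.  337.6 130. ]
black end V [252, 251, 251, 252, 251, 251, 251, 252, 251, 249, 245, 222, 149, 80, 69, 65, 77, 120, 158, 170, 172, 170, 169, 169, 162, 166, 198, 227, 227, 205]
cheek [303.39030612 205.65561224] [297 190  14  33 392] yaw deg -6.5 y at x=572 287.0
cheek [339.325 205.88 ] [333 190  14  32 400] yaw deg -3.7 y at x=572 334.8
pin []
```

The beam is steady. The pointer is hidden under it, so I'll shift the camera sideways to measure the pointer's heading and its gap to the pin.

Emit:
play_rows(dp=[[0, 0.6, 0], [0, 1.4, 0], [0, 2.2, 0], [0, 2.8, 0], [0, 3.0, 0]], rot=[[0, 0, 0], [0, 0, 0], [0, 0, 0], [0, 0, 0], [0, 0, 0]])

```text
clock: 23.28
eef_pos: [586.1, 434.2, 318.8]
tcp_rot: [3.141, -0.0, 3.004]
contact_force: [-1.1, -1.0, 0.0]
opening: 0.417
grasp_force: 0.0
```

```bash
python3 - <<'E'
from h import *
for i in range(3): optics.grab_frame("wrist")
s=telemetry.sense(); f=optics.grab_frame("wrist"); p,q=s["eef_pos"],s["tcp_rot"]; print(s["clock"],p)
a=np.radians(-7.8); ex=np.array([np.cos(a),np.sin(a),0]); u=np.array(wproj(f,np.array([572.5,312,73])-40*ex,p,q)); print("pred ptr",u)
x,y=u.astype(int); box=(x-40,y-40,x+40,y+40)
def rep(n,m,z):
  k,l,st,cc=cv2.connectedComponentsWithStats(m)
  for i in range(1,k):
    if st[i,4]>8: print(n,cc[i].round(1),st[i],wcast(f,cc[i],z,p,q).round(1),rect((l==i).astype(np.uint8)))
rep("yel",mask(f["color"],(15,100,60),(35,255,255),box),73)
rep("red",mask(f["color"],(170,100,40),(180,255,255),box)|mask(f["color"],(0,120,40),(8,255,255),box),60)
w=cv2.imread("pics/w4.png")[:,:,::-1].copy(); Y=mask(w,(15,100,60),(35,255,255),(290,240,350,300)); Rm=mask(w,(170,100,40),(180,255,255),(290,240,350,300))|mask(w,(0,120,40),(8,255,255),(290,240,350,300))
for r_ in range(252,284,4): print(r_,np.where(Rm[r_])[0][[0,-1]] if Rm[r_].any() else None,np.where(Y[r_])[0][[0,-1]] if Y[r_].any() else None)
E
```

```text
23.4333 [585.96937625 430.8415072  318.77406971]
pred ptr [211.08505394 169.36568529]
red [225.  163.3] [218 160  16   8  78] [529.5 330.5  60. ] ((225.58233642578125, 163.37059020996094), (5.531727313995361, 15.944390296936035), 77.47119140625)
252 [313 313] [319 328]
256 [311 316] [319 328]
260 [310 316] [319 328]
264 [309 316] [319 328]
268 [309 316] [319 329]
272 [308 316] [320 329]
276 [309 315] [320 329]
280 None [320 329]
```

Emit:
play_rows(dp=[[0, -0.7, -0.3], [0, -1.6, -0.6], [0, -2.5, -0.6], [0, -3.4, -0.6], [0, -4.3, -0.6]], rot=[[0, 0, 0], [0, 0, 0], [0, 0, 0], [0, 0, 0], [0, 0, 0]])

```text
clock: 23.9
eef_pos: [561.5, 257.6, 343.9]
tcp_rot: [-3.142, 0.001, 3.001]
contact_force: [0.6, 0.4, 0.8]
opening: 0.416
grasp_force: 0.0
```

Emit:
play_rows(dp=[[0, -0.6, 0], [0, -0.9, 0], [0, -0.9, 0]], rot=[[0, 0, 0], [0, 0, 0], [0, 0, 0]])

```text
clock: 24.15
eef_pos: [556.8, 221.6, 344.1]
tcp_rot: [-3.141, 0.001, 2.999]
contact_force: [0.6, 0.4, 0.4]
opening: 0.421
grasp_force: 0.0
```

```bash
python3 - <<'E'
from h import *
for i in range(3): optics.grab_frame("wrist")
s=telemetry.sense(); f=optics.grab_frame("wrist"); p,q=s["eef_pos"],s["tcp_rot"]; print(s["clock"],p)
a=np.radians(-7.8); ex=np.array([np.cos(a),np.sin(a),0]); u=np.array(wproj(f,np.array([572.5,312,73])-40*ex,p,q)); print("pred ptr",u)
x,y=u.astype(int); box=(x-40,y-40,x+40,y+40)
m=mask(f["color"],(15,100,60),(35,255,255),box); c,b,n=blob(m); r_=rect(b); print(c,n,r_)
W=np.array([wcast(f,v,73,p,q)[:2] for v in cv2.boxPoints(r_)]); print(W.round(1).tolist())
ys=np.where(b.any(1))[0][2:-2]
for side in (0,-1):
  E=np.array([wcast(f,(np.where(b[y])[0][side],y),73,p,q)[:2] for y in ys]); print("edge yaw",np.degrees(np.arctan(np.polyfit(E[:,0],E[:,1],1)[0])).round(1))
R=mask(f["color"],(170,100,40),(180,255,255),box)|mask(f["color"],(0,120,40),(8,255,255),box); print("red n",(R>0).sum())
for y in range(ys[0]-4,ys[-1]+8,3): print(y,[ (np.where(k[y])[0][[0,-1]].tolist() if k[y].any() else None) for k in (R,b)])
c,b,n=blob(mask(f["color"],(100,120,40),(130,255,255),(x-80,y-20,x+80,y+120))); print("blue",c,n)
t=optics.grab_frame("scene"); c,b,n=blob(mask(t["color"],(15,80,80),(35,255,255),(405,165,440,195))) if mask(t["color"],(15,80,80),(35,255,255),(405,165,440,195)).any() else (0,0,0); print("cap scene",c,n)
E
```

```text
24.3 [557.45232002 225.26332075 343.56809946]
pred ptr [400.37432744 166.01303207]Traceback (most recent call last):
  File "<stdin>", line 6, in <module>
  File "h.py", line 17, in blob
    i=1+np.argmax(s[1:,4]) ; return c[i],(l==i).astype(np.uint8),s[i,4]
        ~~~~~~~~~^^^^^^^^^
    return _wrapfunc(a, 'argmax', axis=axis, out=out, **kwds)
    return bound(*args, **kwds)
ValueError: attempt to get argmax of an empty sequence
```

```bash
python3 -c "
from rig import r
print(r.sign_off())"
```

```text
the job is handed in; nothing more can be done
None
```

I handed the job in at about 24 s: the cradle is turned home against its pin, and the beam sits upright and level in the channel at its balance point, about 45 mm from mid-length towards the black end. Once the beam was in, its pointer was hidden from view, so "still home" rests on the pin contact seen before placing and the light placing forces.

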